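Tap a spigot into an oak ageing cask

ROBOT

A 7-joint arm with a two-finger parallel gripper is mounted at the origin on the work surface. World frame = base frame: x ahead of the robot, y to its left, z up, the work surface at z = 0. Lengths are in m, angles in rad, forces in N, time in s.
With the tool pointing down it reaches from about 0.4 to 0.9 m from the base axis. Payload 5.6 kg.
Tool frame: the origin (TCP) lies midway between the tips of the shut fingers; the grasp point (between the pads) lies 19 mm behind it; y points along the fingers, z is the direction in which the jaws open and shut, and the axes are right-handed (so a half turn about y gives the same grasp; the last joint's range is limited). The gripper opens to 92 mm and grips with 3 to 60 N. Pads are 20 mm wide; open, the fingers measure 128 mm over their backs; the gripper's body (75 mm by 189 mm) begins 69 mm behind the grasp point.
Start: joints at [-1.2, 0.468, -0.012, 1.603, 0.006, 1.071, -0.056], TCP at [0.261, 0.595, 0.215] pointing down, gripper open.
Joint ranges: [-2.53, 2.53], [-0.31, 2.02], [-1.57, 1.55], [0.28, 2.44], [-1.29, 4.43], [0.15, 1.84], [-2.92, 2.92]. Speed limits (rad/s): [2.57, 2.57, 3.14, 3.14, 3.14, 3.14, 3.14].

INTERFACE

Orientations are given as a 3x3 rotation matrix whose columns are the frame's x, y, z axes.
In Python, from station import env, effector, solver, viewer, workorder, search_frame, tip_of gives the robot as it stands. Calls block until the motion is done:
- env.reach(position, orientation): joint-space move of the TCP to a pose.
- env.movel(position, frame=None, rate=0.15): straight line of the TCP; frame=None keeps the orientation; rate is the mean speed in m/s.
- env.goto_joints(angles): joint-space move.
- effector.release() and effector.grasp(squeeze=None): open the fingers fully, or close them until they stop; squeeze is the grip in N (None keeps the last).
- env.pause(seconds).
- solver.inverse_kinematics(position, orientation): joint angles nearest the present ones, or None.
- env.sense(): the state.
- viewer.read_camera(name): name is "scene" or "top" or "wrist"; returns (picture, depth): 384x512x3 uint8, red, green, blue; 384x512 float32, m along the optical axis (not along the pixel's ray), 0 where there is no reading.
- viewer.camera_info(name): a dict with "intrinsics" (3x3 intrinsics, pixels), "dist_coeffs" ([k1, k2, p1, p2, k3] as OpenCV has them; the pictures are not rectified), "eye" and "rotation" of the camera in the world; the wrist camera has in their place "T_tool_cam" (4x4, takes a point from camera to tool coordinates, whose origin is the TCP and whose axes are the tool frame's). Camera axes: x right, y up, looking along -z (the intrinsics and any distortion apply to the point x, -y, -z); pixel columns grow to the right and rows downward; lengths in m; the calibration is good to about 2 mm. A picture is of the moment at which its call begins: read the wrist's pose just before it. camera_info takes no time and is no camera call.
A pose or a line that the arm cannot do raises env.PlanningError and nothing moves.
- workorder.finish_job(): hands the job in, once; it reports no verdict.
Trained networks look in the newest picture that a camera, given by its name, has taken for a name from the list of things; names that differ only in an ending like _2 or _b are one class to them, and where a whole thing is asked for, a point or a joint stands for the part that bears it (a point fixed in the world has none). Each returns a list of dicts, best first, with "score" (0 to 1); they miss things now and then, are a little off and sometimes report something else, mostly with a low value. They report only what shows in the picture. A call takes as long as a camera call.
- search_frame(camera, name): "at" ([x, y, z] in m, in world coordinates, good to about 4 mm: the middle of the surface that is visible of it).
- tip_of(camera, name): "at" ([x, y, z] in m, in world coordinates, good to about 4 mm: a listed point, or the origin of a listed thing).
The state is a dict: "t": time; "joint_positions": joint angles; "joint_velocities": joint speeds; "tau": joint torques, N m; "ee_pos": TCP position; "tcp_rot": TCP orientation; "wrist_force": force on the tool from outside, world axes, zero at the start; "moment": the same for the moment, N m; "gripper_width": finger opening in m.
Only numpy, scipy, OpenCV 4.12 (cv2) and the standard library are available. Lean on these libraries where they do the work, as an engineer would, in place of code of your own. Each camera call takes 0.05 s, during which the arm holds its last target.

TASK

Fit the wooden tap to the little oak cask: take it from the white drying rack, stand its tapered shank lightly in the hole in the cask's head with the spout pointing out over the nearest rim, away from the bung, and let go while it still stands a few millimetres proud. Then drive it home with the mallet, gently so the head does not split, until its collar sits flush on the head and it holds by itself, and put the mallet back on the blue-green mat. Leave everything else as it is, and do not hit or lean on the cask.

Things in the scene. Friction and masses are not known exactly. Their poses are not given: they have to be found in the camera images.
- cask: Small oak cask with steel hoops, on end, firmly fixed: 180 mm high, 131 mm across the bilge, 110 mm across the ends. Origin at the centre of its foot, z up, +x towards the tap hole's side of the head; a dark bung sits in the bilge on the -x side. The head lies 170 mm above the origin inside a rim 10 mm high, 7 mm thick, 96 mm wide inside.
- cask_hole (a point): Centre of the tap hole's mouth, level with the head's upper face, 22 mm from the cask's axis along its +x; axes parallel to the cask's. Mouth 18.4 mm wide for 2 mm, then a bore that tapers like the shank, 16 mm wide at the top, to 20 mm depth, open below. The head splits if the mallet loads the tap with over 40 N.
- tap_nose (a point): Rounded lower tip of the tap's shank, on its axis, 40 mm below the collar's underside. The shank first grips the bore when the collar is about 7 mm above the head; set in with under 6 N it stops 4 to 7 mm proud. Then it slips down in steps as the blows or push grow, fully home at some 15 to 30 N, where the collar stops it hard and friction keeps it.
- tap: Pale wooden tap (60 g) hanging upright by its collar in the rack. Origin on its axis at the collar's underside, z up, +x along the spout. Shank below: 40 mm long, 17 mm wide at the collar, 12.8 mm at 34 mm. Above: collar 28 mm wide, 6 mm thick; body 24 (x) by 22 mm (y) up to z = 46; round end 22 mm wide to z = 58. Grip the body across y. T-handle opposite the spout, out to x = -32, z = 24.
- tap_end (a point): Centre of the tap's flat striking end, on its axis, 58 mm above the collar's underside.
- tap_spout (a point): Centre of the spout's mouth, 41 mm from the tap's axis along its +x, 24 mm above the collar's underside; the spout is 15 mm wide.
- rack: White plastic drying rack, fixed: plate 70 mm (x) by 235 mm (y), upper face 85 mm above the origin, which lies at the centre of its foot. Three holes 21 mm wide, 80 mm apart along y; the tap and two stoppers hang in them by their collars, in any order.
- mallet: Soft-faced black mallet (0.3 kg) standing on one face of its head, handle level. Origin at the centre of the lower face, z up along the head. Head 42 mm wide between 44 mm rubber faces (the lower gives 2 mm per 10 N), 72 mm high in all; wooden handle 19 to 23 mm thick along +x at z = 36 mm, its end at x = 163 mm. It can be held from above by the head, across y, and brought straight down.
- mat: Blue-green silicone mat, fixed, 200 mm (x) by 180 mm (y), 3 mm thick, origin at the centre of its underside. The mallet belongs on it.
- bung: Grey rubber bung, 34 mm wide, standing 24 mm above the rack's plate; origin at the plate's upper face. Leave alone.
- airlock: Clear plastic airlock with red cap, 33 mm wide, standing 43 mm above the rack's plate; origin at the plate's upper face. Leave alone.
- beaker: Glass beaker, 72 mm wide, 95 mm high, origin at the centre of its underside. Leave alone.
- bottle: Amber bottle, 62 mm wide, 165 mm high, origin at the centre of its underside. Leave alone.
- jar: Glass jar with steel lid, 72 mm wide, 85 mm high, origin at the centre of its underside. Leave alone.
- spatula: Black spatula lying flat. Leave alone.

How it is judged:
On the way, in this order (a step that is already met when the one before it is completed fails the run):
1. the tap stands upright in the cask's hole, let go, its collar still 2 to 14 mm above the head (horizontal distance between tap and cask_hole below 0.004 m and angle between tap's own z axis and vertical below 0.12 rad and z of tap in the frame of cask_hole between 0.002 and 0.014 m and contact force between the fingers and tap below 0.1 N), for 0.2 s.
2. the mallet strikes the tap while it still stands proud (contact force between mallet and tap above 2 N and z of tap in the frame of cask_hole above 0.0015 m).
3. the tap is driven home: collar within 1.5 mm of the head (z of tap in the frame of cask_hole below 0.0015 m and horizontal distance between tap and cask_hole below 0.003 m and angle between tap's own z axis and vertical below 0.06 rad), for 0.2 s.
At the end, for the whole second after the job is handed in: The tap is home in the cask: collar within 1.5 mm of the head, axis within 3 mm of the hole's, upright within 0.06 rad, spout pointing out over the nearest rim within about 20 degrees, at rest; the mallet is at rest on the mat, the centre of its (lower) face over the mat and under 50 mm high (all of step 3 and x of tap_spout in the frame of cask_hole above 0.038 m and linear speed of each of tap, mallet below 0.02 m/s and x of mallet in the frame of mat between -0.1 and 0.1 m and y of mallet in the frame of mat between -0.09 and 0.09 m and height (world z) of mallet below 0.05 m); the robot touches nothing.
It fails at once if the mallet loads the tap with more than 40 N (contact force between mallet and tap above 40 N).
It fails at once if the cask is struck or leaned on: more than 15 N from mallet or 20 N from the robot (contact force between mallet and cask above 15 N or contact force between any of the arm, the fingers and cask above 20 N).
It fails at once if a bystander is moved by more than 30 mm (distance of any of bung, airlock, beaker, bottle, jar, spatula from where it was at the start of the episode above 0.03 m).
It also fails if it takes over 72 s, if anything falls off the work surface, if the arm or the gripper's body presses on something with over 40 N, if the wrist force passes 120 N, or if a joint passes its speed limit or range.

## Working session

There is one attempt and no reset: what is moved stays moved. The work goes in short steps, each a Python script; the robot and the scene stay as the last script left them, time stands still between calls to the robot, and variables do not carry over. Pictures are saved under pics/ and viewed, and the job is handed in when it is done.

```bash
ls; mkdir -p pics; cat > h.py <<'E'
import numpy as np, cv2
from station import env, effector, solver, viewer, workorder, search_frame, tip_of
def snap(cam,fn):
    s=env.sense(); im,d=viewer.read_camera(cam)
    cv2.imwrite('pics/'+fn+'.png',cv2.resize(im[:,:,::-1],None,fx=1.5,fy=1.5)); np.savez('pics/'+fn+'.npz',im=im,d=d,p=s['ee_pos'],R=s['tcp_rot'])
    return s,im,d
def cloud(cam,d,s):
    ci=viewer.camera_info(cam); K=np.array(ci['intrinsics']); D=np.array(ci['dist_coeffs'],float)
    h,w=d.shape; uv=np.stack(np.meshgrid(np.arange(w),np.arange(h)),-1).reshape(-1,1,2).astype(np.float64)
    n=cv2.undistortPoints(uv,K,D).reshape(h,w,2)
    P=np.stack([n[...,0]*d,-n[...,1]*d,-d],-1)
    if 'eye' in ci: W=P@np.array(ci['rotation']).T+np.array(ci['eye'])
    else:
        T=np.array(ci['T_tool_cam']); W=(P@T[:3,:3].T+T[:3,3])@np.array(s['tcp_rot']).T+np.array(s['ee_pos'])
    W[d<=0]=np.nan
    return W
E
python3 - <<'E'
from h import *
for c in('scene','top'):
    s,im,d=snap(c,c+'0')
    for n in ['cask','tap','mallet','mat','rack','bottle']:
        r=search_frame(c,n)[:1]; q=tip_of(c,n)[:1]
        print(c,n,[(np.round(x['at'],3),round(x['score'],2)) for x in r+q])
    for n in ['cask_hole','tap_end','tap_spout']:
        print(c,n,[(np.round(x['at'],3),round(x['score'],2)) for x in tip_of(c,n)[:2]])
print(env.sense())
E
```

```text
pics
scene cask [(array([ 0.571, -0.024,  0.144]), 0.57), (array([ 0.543, -0.045,  0.   ]), 0.6)]
scene tap [(array([0.503, 0.27 , 0.112]), 0.59), (array([0.49 , 0.268, 0.085]), 0.48)]
scene mallet [(array([ 0.53 , -0.355,  0.046]), 0.57), (array([ 0.505, -0.353,  0.005]), 0.71)]
scene mat [(array([ 0.555, -0.295,  0.003]), 0.64), (array([ 0.543, -0.309,  0.   ]), 0.86)]
scene rack [(array([0.508, 0.359, 0.081]), 0.65), (array([ 0.491,  0.35 , -0.002]), 0.82)]
scene bottle [(array([ 0.754, -0.086,  0.1  ]), 0.56), (array([ 0.744, -0.098, -0.002]), 0.6)]
scene cask_hole [(array([ 0.566, -0.044,  0.172]), 0.73)]
scene tap_end [(array([0.492, 0.27 , 0.146]), 0.57)]
scene tap_spout [(array([ 0.736,  0.081, -0.003]), 0.67), (array([0.528, 0.25 , 0.112]), 0.49)]
top cask [(array([ 0.534, -0.042,  0.172]), 0.56), (array([ 0.544, -0.045,  0.001]), 0.57)]
top tap [(array([0.493, 0.263, 0.115]), 0.59), (array([0.496, 0.267, 0.082]), 0.62)]
top mallet [(array([ 0.539, -0.356,  0.048]), 0.9), (array([ 0.503, -0.35 ,  0.002]), 0.66)]
top mat [(array([ 0.547, -0.304,  0.003]), 0.7), (array([ 0.542
[... 543 characters left out ...]
int_velocities': array([-1.00987355e-03,  4.24280237e-04, -8.56693012e-04,  1.23546124e-03,
       -3.42223584e-05, -6.27942338e-04, -1.25544818e-04]), 'tau': array([-2.29862399e-04, -5.20403016e+01, -1.27157260e-02, -2.44051981e+01,
       -5.67432004e-02,  1.13959701e-02,  4.18096874e-05]), 'ee_pos': array([0.26138442, 0.59512253, 0.21459151]), 'tcp_rot': array([[ 9.15597506e-01,  3.52905472e-05,  4.02096015e-01],
       [-4.02096016e-01,  1.16869668e-07,  9.15597507e-01],
       [ 3.22649442e-05, -9.99999999e-01,  1.42971940e-05]]), 'wrist_force': array([-0.35887469, -0.22990755, -0.44331942]), 'moment': array([-0.02897509, -0.03893173,  0.01797301]), 'gripper_width': 0.09199736092602868}
```

View pics/top0.png

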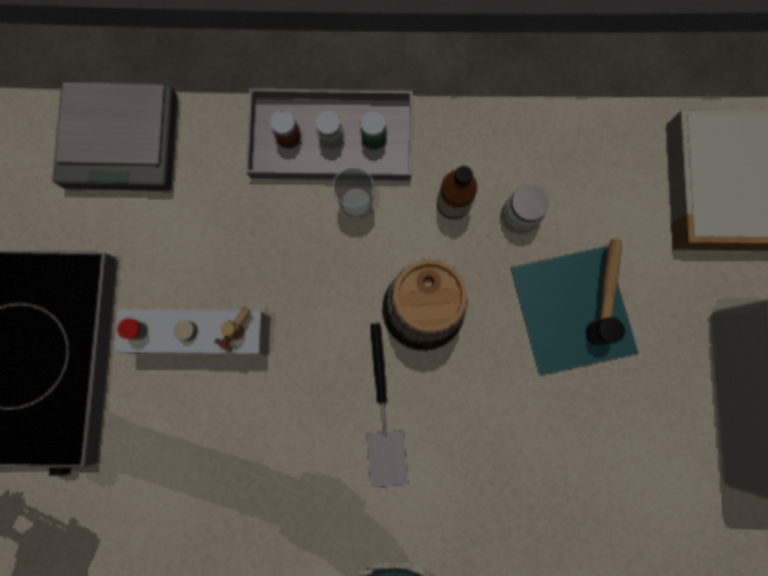

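View pics/scene0.png

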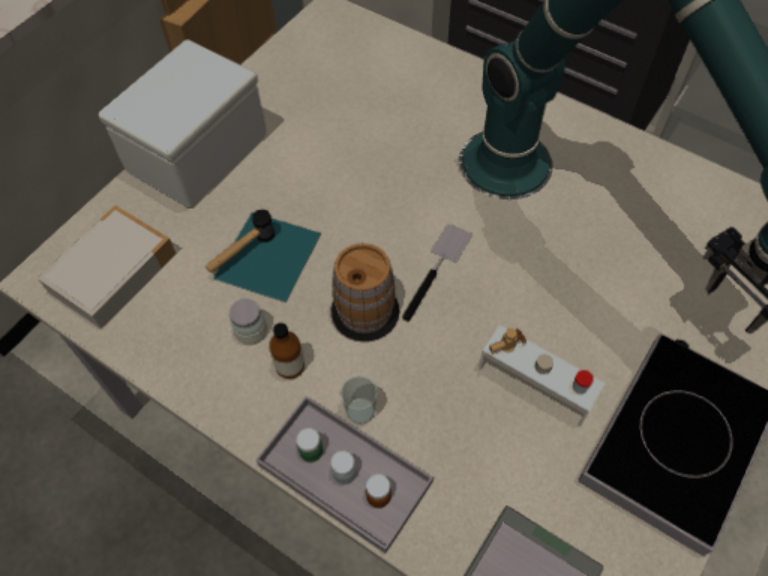

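The overhead view agrees with the detections. The tap is the rack's right-hand item at (230,328), with its spout toward +x/-y. The cask hole is at (428,282) on the far side of the head. The mallet head is at (605,331) with its handle toward +x. Next I'll take wrist close-ups.

```bash
cat >> h.py <<'E'
def ori(yaw): # tool x along yaw, pointing down
    c,s=np.cos(yaw),np.sin(yaw)
    return np.array([[c,0,-s],[s,0,c],[0,-1,0]],float)
E
python3 - <<'E'
from h import *
ci=viewer.camera_info('wrist'); print(np.round(ci['T_tool_cam'],3), ci['intrinsics'])
y=np.arctan2(-.022,.033)
R=ori(y)
for p,yy in [([.493,.266,.3],y),([.493,.266,.096+.0],y),([.566,-.045,.2],0),([.503,-.351,.03],0.),([.503,-.351,.03],-.15)]:
    q=solver.inverse_kinematics(p,ori(yy)); print(None if q is None else np.round(q,2))
env.reach([.475,.266,.28],R)
s,im,d=snap('wrist','w1')
for n in ['tap','tap_end','tap_spout','tap_nose']:
    print(n,[(np.round(x['at'],4),round(x['score'],2)) for x in tip_of('wrist',n)[:2]])
print(env.sense()['t'],env.sense()['wrist_force'])
E
```

```text
[[-0.002 -0.968 -0.249 -0.069]
 [ 0.001  0.249 -0.968 -0.17 ]
 [ 1.    -0.002  0.    -0.   ]
 [ 0.     0.     0.     1.   ]] [[301.859502     0.         256.52881972]
 [  0.         301.859502   193.6396411 ]
 [  0.           0.           1.        ]]
[-0.69  0.23  0.17  1.74 -0.04  1.17  0.47]
[-0.65  0.47  0.13  1.92 -0.08  0.75  0.5 ]
[-0.32  0.36  0.42  1.85 -0.17  0.98  1.75]
[ 0.21  0.68  0.46  1.83 -0.44  0.73  2.49]
[ 0.21  0.68  0.47  1.83 -0.44  0.73  2.34]
tap [(array([0.493 , 0.2703, 0.0847]), 0.98)]
tap_end [(array([0.4929, 0.2691, 0.1435]), 0.66)]
tap_spout [(array([0.5228, 0.2509, 0.11  ]), 0.62)]
tap_nose []
3.325 [-1.11597747  0.65399737  0.4098985 ]
```

View pics/w1.png

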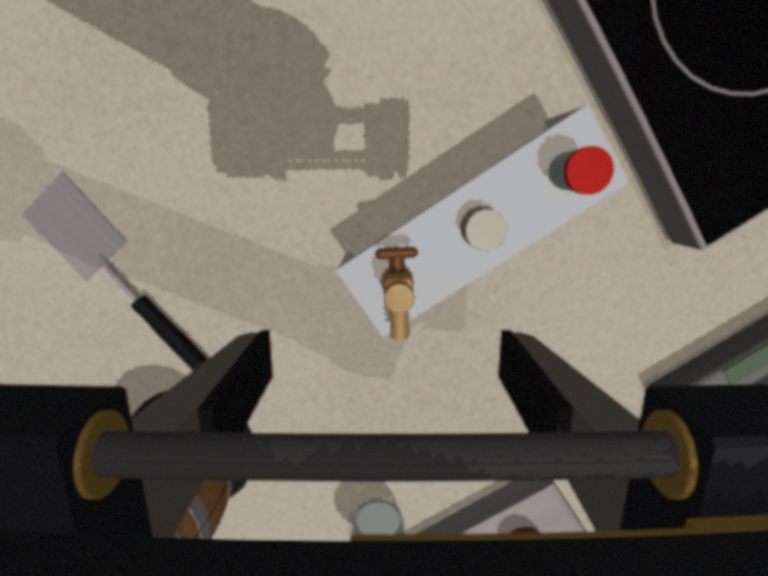

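```bash
python3 - <<'E'
from h import *
z=np.load('pics/w1.npz'); W=cloud('wrist',z['d'],{'tcp_rot':z['R'],'ee_pos':z['p']})
c=np.array([.493,.2695]); r=np.hypot(W[...,0]-c[0],W[...,1]-c[1])
for lo,hi in [(.138,.15),(.125,.137),(.1,.125),(.08,.09)]:
    m=(r<.055)&(W[...,2]>lo)&(W[...,2]<hi); P=W[m]; print(lo,m.sum(),P.mean(0).round(4),P.min(0).round(4),P.max(0).round(4))
m=(r<.055)&(W[...,2]>.1)&(W[...,2]<.122)
P=W[m][:,:2]; a,b=np.linalg.eigh(np.cov(P.T)); print(np.degrees(np.arctan2(b[1,1],b[0,1])), a)
# spout part only
for lo,hi in[(.02,.04)]:
    q=W[m&(r>lo)&(r<hi)&(W[...,0]>.5)]; q2=W[m&(r>lo)&(r<hi)&(W[...,0]<.487)]
    for k in(q,q2): v=k[:,:2].mean(0)-c; print(len(k),k.mean(0).round(4),np.degrees(np.arctan2(v[1],v[0])))
E
```

```text
0.138 317 [0.492  0.2671 0.1423] [0.4816 0.2564 0.138 ] [0.5031 0.2774 0.1444]
0.125 108 [0.4853 0.271  0.1297] [0.4783 0.2538 0.1252] [0.5065 0.2804 0.1368]
0.1 611 [0.4902 0.2682 0.1133] [0.4589 0.2406 0.1003] [0.5309 0.2954 0.1249]
0.08 3135 [0.4905 0.2787 0.0845] [0.4572 0.2292 0.08  ] [0.5277 0.3244 0.0899]
149.05822308304099 [4.30920431e-05 6.93444938e-04]
208 [0.5173 0.252  0.1141] -35.77071927984205
243 [0.4693 0.2806 0.112 ] 154.8395359463967
```

Wrist view: the tap's striking end is at (400,297) and its spout and T-handle line up with the tool's x axis. The depth fit puts its axis at (0.492, 0.267), top at 0.1435, yaw -31°. Grasping now.

```bash
python3 - <<'E'
from h import *
R=ori(-.543)
env.reach([.492,.267,.20],R)
env.movel([.492,.267,.099],R,rate=.15)
effector.grasp(15); s=env.sense(); print(s['t'],s['gripper_width'],s['wrist_force'],s['ee_pos'])
env.movel([.492,.267,.20],rate=.12)
s,im,d=snap('wrist','w2'); print(s['t'],s['gripper_width'],s['wrist_force'])
snap('scene','s2')
# to a point near the cask to view the hole
R0=ori(0.)
env.movel([.492,.267,.30],rate=.2)
env.reach([.50,-.045,.36],R0)
s,im,d=snap('wrist','w3'); print(s['t'],s['gripper_width'],s['wrist_force'])
for n in ['cask','cask_hole','tap_nose','tap_end','tap']:
    print(n,[(np.round(x['at'],4),round(x['score'],2)) for x in tip_of('wrist',n)[:2]])
E
```

```text
5.6333 0.02161506885331655 [-0.1137185  -0.01945568 -0.62871933] [0.49201132 0.26700495 0.09896192]
6.625 0.021909414758336417 [-0.14630505  0.30186038 -0.96291335]
8.5833 0.02181361027933526 [0.59812317 0.14538804 0.74497021]
cask []
cask_hole []
tap_nose []
tap_end [(array([ 0.5008, -0.0428,  0.4039]), 0.95)]
tap [(array([ 0.4996, -0.0425,  0.347 ]), 0.97)]
```

```bash
python3 -c "
import cv2,numpy as np
a=cv2.imread('pics/w2.png');b=cv2.imread('pics/w3.png');cv2.imwrite('pics/c1.png',cv2.resize(np.vstack([a[200:],b[:]])[:,:],(640,792))[:600] if 0 else cv2.resize(np.hstack([a,b]),(800,300)))"
```

```text
(no output)
```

View pics/w3.png

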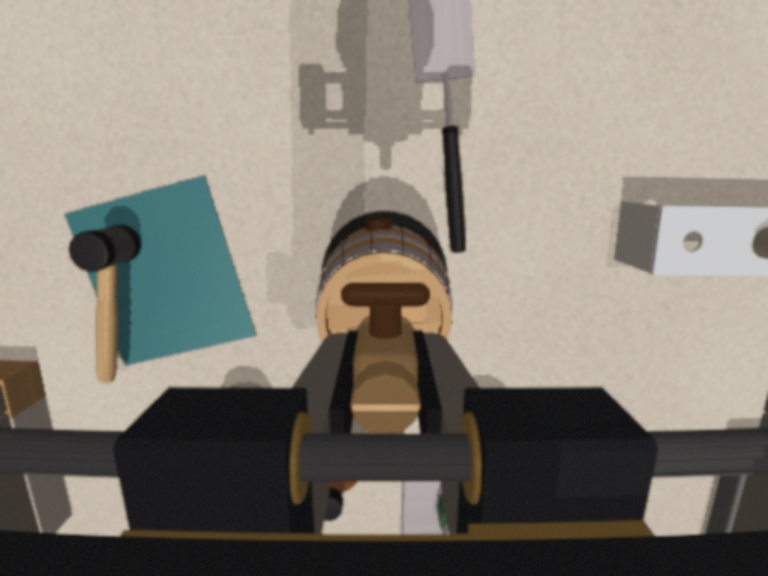

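View pics/w2.png

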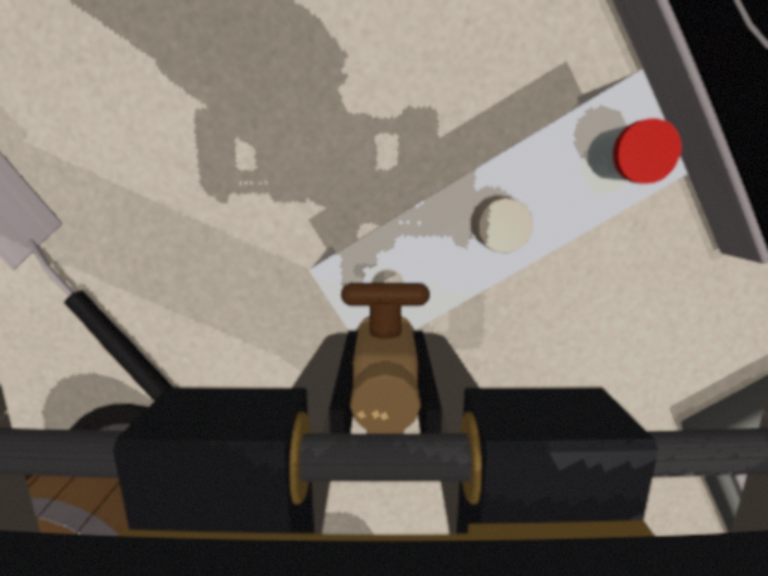

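The tap came out straight and centred in the jaws. It hides the hole in this view, so I'll move past the cask to see the hole from directly above.

```bash
python3 - <<'E'
from h import *
env.movel([.64,-.045,.36],rate=.25)
env.pause(.2)
s,im,d=snap('wrist','w4'); print(s['t'],s['gripper_width'],s['ee_pos'])
for n in ['cask','cask_hole','tap_nose','tap_end','tap','tap_spout']:
    print(n,[(np.round(x['at'],4),round(x['score'],2)) for x in tip_of('wrist',n)[:2]])
W=cloud('wrist',d,s)
s2,im2,d2=snap('top','t4');
z=np.load('pics/top0.npz'); W2=cloud('top',z['d'],s)
from scipy.optimize import least_squares
for nm,W_ in(('wrist',W),('top',W2)):
    r=np.hypot(W_[...,0]-.544,W_[...,1]+.045)
    m=(r<.07)&(W_[...,2]>.174)&(W_[...,2]<.19); P=W_[m]
    f=least_squares(lambda p:np.hypot(P[:,0]-p[0],P[:,1]-p[1])-.0515,[.544,-.045],loss='soft_l1',f_scale=.002)
    h=W_[(r<.043)&(W_[...,2]<.176)&(W_[...,2]>.16)]
    print(nm,m.sum(),f.x,np.median(P[:,2]),'head',np.median(h[:,2]))
    q=W_[(r<.043)&(W_[...,2]<.155)]; print('hole deep',len(q),q.mean(0))
E
python3 -c "
import cv2
a=cv2.imread('pics/w4.png');cv2.imwrite('pics/w4c.png',cv2.resize(a[60:320,220:560],None,fx=2.2,fy=2.2))"
```

```text
9.7917 0.022118712031957158 [ 0.63912653 -0.04512818  0.3608638 ]
cask [(array([ 0.5428, -0.0458, -0.0037]), 0.66)]
cask_hole [(array([ 0.5641, -0.0431,  0.1674]), 0.79), (array([ 0.737 ,  0.0823, -0.0008]), 0.47)]
tap_nose []
tap_end [(array([ 0.6404, -0.0441,  0.4042]), 0.92)]
tap [(array([ 0.64  , -0.0411,  0.3482]), 0.77)]
tap_spout []
wrist 2207 [ 0.54499868 -0.04594536] 0.1794057809264578 head 0.1695313180371612
hole deep 121 [ 0.56663406 -0.04416908  0.14967316]
top 587 [ 0.5449946  -0.04447985] 0.18000065117142805 head 0.17065700971453646
hole deep 26 [ 0.56866682 -0.04344342  0.15109511]
```

View pics/w4c.png

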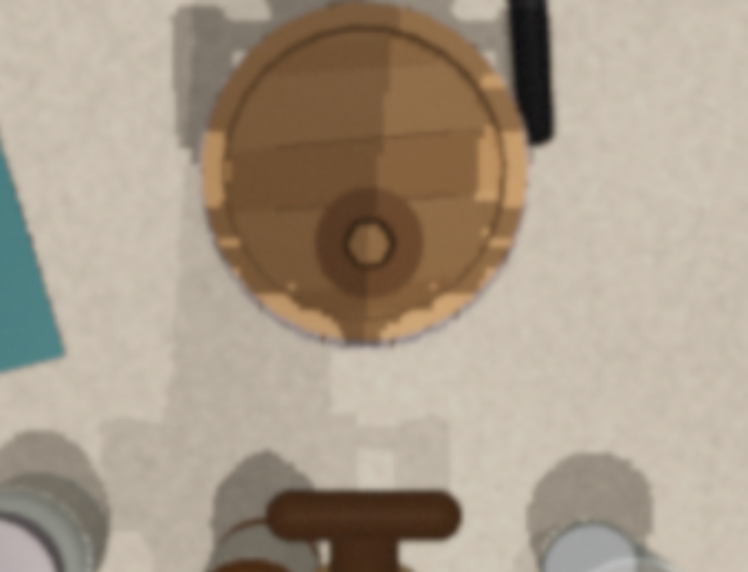

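```bash
python3 - <<'E'
from h import *
def ray(cam,uv,zp,s):
    ci=viewer.camera_info(cam); n=cv2.undistortPoints(np.array([[uv]],float),np.array(ci['intrinsics']),np.array(ci['dist_coeffs'],float))[0,0]
    v=np.array([n[0],-n[1],-1.])
    if 'eye' in ci: o=np.array(ci['eye']); v=np.array(ci['rotation'])@v
    else:
        T=np.array(ci['T_tool_cam']); o=s['R']@T[:3,3]+s['p']; v=s['R']@T[:3,:3]@v
    return o+v*(zp-o[2])/v[2]
z=np.load('pics/w4.npz')
print('wrist hole',ray('wrist',(258.3,113.4),.17,z))
# rack hole tap end in top picture & cask hole
for f,zp,c in(('top0',.17,(.567,-.044)),):
    z=np.load('pics/top0.npz'); im=z['im']
    g=cv2.cvtColor(im,cv2.COLOR_RGB2GRAY); a=im[160:240,250:320]
    cv2.imwrite('pics/t0c.png',cv2.resize(a[:,:,::-1],None,fx=8,fy=8,interpolation=cv2.INTER_CUBIC))
for u in (285,286,287):print(ray('top',(u,187.5),.17,None))
# where tap sits relative to tcp in wrist w4 cloud
z=np.load('pics/w4.npz'); W=cloud('wrist',z['d'],{'tcp_rot':z['R'],'ee_pos':z['p']})
L=W-z['p']; m=(np.hypot(L[...,0],L[...,1])<.05)&(abs(L[...,1])<.02)&(L[...,2]<.06)&(L[...,2]>-.02)
P=L[m]; 
for lo,hi in((-.01,.0),(0,.02),(.02,.035),(.035,.05)):
    q=P[(P[:,2]>lo)&(P[:,2]<hi)]; print(lo,len(q),q.mean(0).round(4) if len(q) else '',q.min(0).round(4) if len(q) else '',q.max(0).round(4) if len(q) else '')
E
```

```text
wrist hole [ 0.5669316 -0.0439089  0.17     ]
[ 0.56650478 -0.04204379  0.17      ]
[ 0.56653832 -0.04433772  0.17      ]
[ 0.56657185 -0.04663146  0.17      ]
-0.01 67 [-0.0099 -0.0012 -0.0042] [-0.012  -0.0196 -0.01  ] [-0.0067  0.018  -0.0001]
0 2033 [-0.0196 -0.0005  0.0127] [-0.0315 -0.02    0.0001] [0.0308 0.0199 0.02  ]
0.02 1164 [-0.0093 -0.      0.0283] [-0.0122 -0.0199  0.02  ] [0.0109 0.02   0.035 ]
0.035 2481 [-0.0033 -0.0004  0.0428] [-0.0111 -0.02    0.035 ] [0.0107 0.02   0.05  ]
```

View pics/t0c.png

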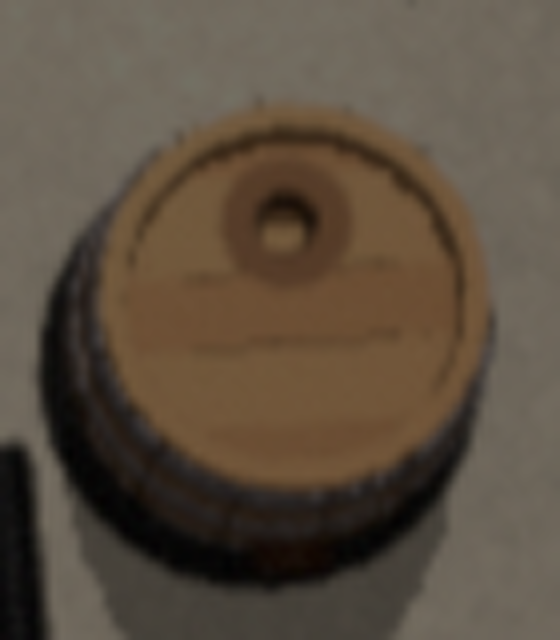

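The hole estimates agree: wrist ray (0.567, -0.0439), top ray (0.5665, -0.044), and rim fit plus 22 mm. The cask yaw is about +3°, from the plank lines and the centre-to-hole direction. Inserting with a force guard.

```bash
python3 - <<'E'
from h import *
R=ori(.06); hx,hy=.567,-.044
env.reach([hx,hy,.25],R); 
env.movel([hx,hy,.231],R,rate=.1); env.pause(.3)
s,im,d=snap('wrist','w5'); f0=np.array(s['wrist_force']); print(s['t'],s['ee_pos'],f0)
z=.231
while z>.189:
    z-=.004 if z>.213 else (.002 if z>.200 else .001)
    env.movel([hx,hy,z],R,rate=.03); s=env.sense(); f=np.array(s['wrist_force'])-f0
    print(round(s['t'],2),round(z-.184,4),np.round(s['ee_pos'],4),f.round(2))
    if f[2]>3 or np.hypot(f[0],f[1])>4: break
E
```

```text
11.425 [ 0.56733193 -0.04405623  0.23146945] [-0.13545152 -0.04807651 -0.22321205]
11.76 0.043 [ 0.5668 -0.044   0.2267] [-0.84 -0.29  0.36]
12.04 0.039 [ 0.5668 -0.044   0.2227] [-0.34  0.04 -0.16]
12.32 0.035 [ 0.5669 -0.044   0.2187] [ 0.52  0.14 -0.38]
12.61 0.031 [ 0.5668 -0.044   0.2147] [-0.25 -0.26 -0.37]
12.89 0.027 [ 0.5668 -0.044   0.2107] [ 0.71  0.2  -0.4 ]
13.14 0.025 [ 0.5669 -0.044   0.2089] [ 0.33 -0.01  0.  ]
13.39 0.023 [ 0.5669 -0.044   0.2069] [-0.27  0.35 -1.06]
13.64 0.021 [ 0.5669 -0.044   0.2049] [ 0.03  0.78 -0.08]
13.89 0.019 [ 0.5669 -0.044   0.2028] [-0.53  0.76 -0.42]
14.14 0.017 [ 0.5668 -0.0439  0.2008] [-0.02 -0.32 -0.62]
14.39 0.015 [ 0.5669 -0.0438  0.1988] [-0.53  0.99 -2.12]
14.64 0.014 [ 0.5669 -0.0437  0.1979] [0.01 2.04 0.33]
14.89 0.013 [ 0.5669 -0.0437  0.197 ] [-0.4   3.22  1.05]
15.14 0.012 [ 0.5669 -0.0437  0.1959] [-1.78  3.52  0.67]
15.39 0.011 [ 0.5669 -0.0437  0.1949] [-2.44  4.78  1.29]
```

The side force is pushing the tool toward +y and slightly -x, so the hole is offset that way. I'll comply and continue.

```bash
cat > ins.py <<'E'
from h import *
R=ori(.06); f0=np.array([-.2,0,-.4]); hx,hy=.567,-.044; z=.195
def meas():
    fs=[]
    for _ in range(4): fs.append(env.sense()['wrist_force']); env.pause(.03)
    return np.mean(fs,0)-f0
f=meas(); print(f.round(2))
for i in range(30):
    l=np.hypot(f[0],f[1])
    if l>1.2:
        hx+=np.clip(f[0]*.0002,-.0005,.0005); hy+=np.clip(f[1]*.0002,-.0005,.0005)
    elif f[2]>3.5 or z<.1885: break
    if l<2.5 and f[2]<3.5: z-=.001
    env.movel([hx,hy,z],R,rate=.03); f=meas(); s=env.sense()
    print(round(s['t'],2),round(hx,4),round(hy,4),round(z-.184,4),np.round(s['ee_pos'],4),f.round(2))
    if f[2]>8: break
E
python3 ins.py
```

```text
[-1.6   3.9   1.61]
15.91 0.5667 -0.0435 0.011 [ 0.5668 -0.0436  0.195 ] [-0.64  2.58  0.25]
16.29 0.5666 -0.043 0.011 [ 0.5667 -0.0435  0.195 ] [-0.02  1.47 -0.89]
16.68 0.5665 -0.0427 0.01 [ 0.5666 -0.0431  0.194 ] [ 0.05  0.32 -0.2 ]
17.06 0.5665 -0.0427 0.009 [ 0.5666 -0.0429  0.193 ] [ 0.25 -0.34 -0.42]
17.44 0.5665 -0.0427 0.008 [ 0.5666 -0.0429  0.192 ] [ 0.48 -1.3  -0.37]
17.82 0.5666 -0.043 0.007 [ 0.5666 -0.043   0.1909] [ 0.15 -1.02 -0.21]
18.21 0.5666 -0.043 0.006 [ 0.5666 -0.0431  0.19  ] [ 0.13 -1.62  0.12]
18.59 0.5667 -0.0433 0.005 [ 0.5666 -0.0432  0.1891] [-1.16 -1.02  2.2 ]
18.98 0.5664 -0.0435 0.004 [ 0.5666 -0.0432  0.1883] [-1.56  0.04  5.24]
19.36 0.5661 -0.0435 0.004 [ 0.5666 -0.0432  0.1883] [-0.22  0.55  5.79]
```

It gripped at about 5 N, roughly 4–5 mm proud. Releasing, backing off upward and taking a look.

```bash
python3 - <<'E'
from h import *
effector.release(); env.pause(.3); s=env.sense(); print(s['t'],s['ee_pos'],s['wrist_force'],s['gripper_width'])
env.movel([.5665,-.0433,.31],rate=.15)
env.movel([.63,-.0433,.34],rate=.2); env.pause(.15)
s,im,d=snap('wrist','w6')
for n in ['tap','tap_end','tap_spout']:
    print(n,[(np.round(x['at'],4),round(x['score'],2)) for x in tip_of('wrist',n)[:1]])
W=cloud('wrist',d,s); r=np.hypot(W[...,0]-.5665,W[...,1]+.0433)
P=W[(r<.02)&(W[...,2]>.222)&(W[...,2]<.245)]; print('end',len(P),P.mean(0),np.median(P[:,2]),P.min(0),P.max(0))
P=W[(r>.016)&(r<.05)&(W[...,2]>.19)&(W[...,2]<.215)]; print('sides',P.mean(0).round(4),P.min(0).round(4),P.max(0).round(4))
h=W[(np.hypot(W[...,0]-.545,W[...,1]+.045)<.043)&(abs(W[...,2]-.17)<.005)]; print('head',np.median(h[:,2]))
snap('scene','s6'); print(env.sense()['t'])
E
```

```text
20.7667 [ 0.56611859 -0.04349639  0.18800428] [0.68787177 0.17947373 0.21480922] 0.09178939030275353
tap [(array([ 0.5673, -0.0403,  0.1743]), 0.83)]
tap_end [(array([ 0.5656, -0.0393,  0.2346]), 0.98)]
tap_spout [(array([ 0.6056, -0.0398,  0.1964]), 0.85)]
end 457 [ 0.5664429  -0.04416869  0.23178483] 0.23181712311987762 [ 0.55621792 -0.05484903  0.22965738] [ 0.57685378 -0.03398597  0.2336288 ]
sides [ 0.5671 -0.0442  0.2027] [ 0.5351 -0.062   0.1954] [ 0.6074 -0.0295  0.2068]
head 0.16952954797331451
22.6333
```

View pics/w6.png

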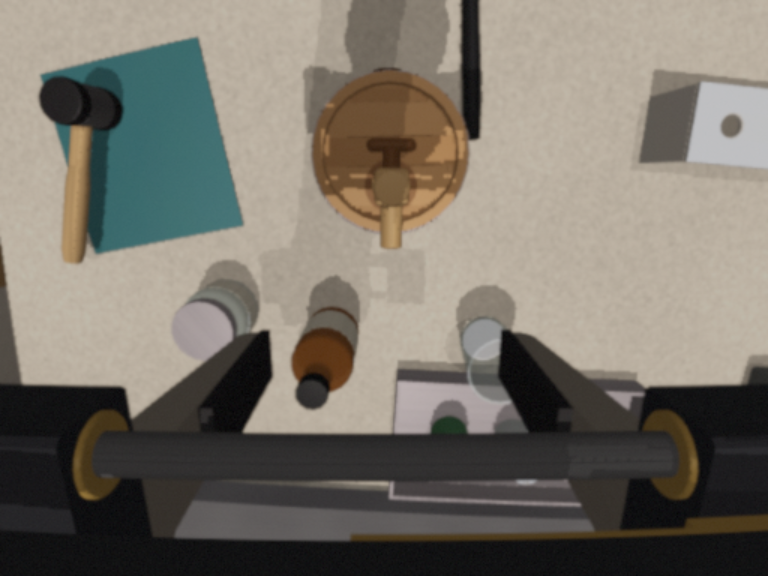

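View pics/s6.png

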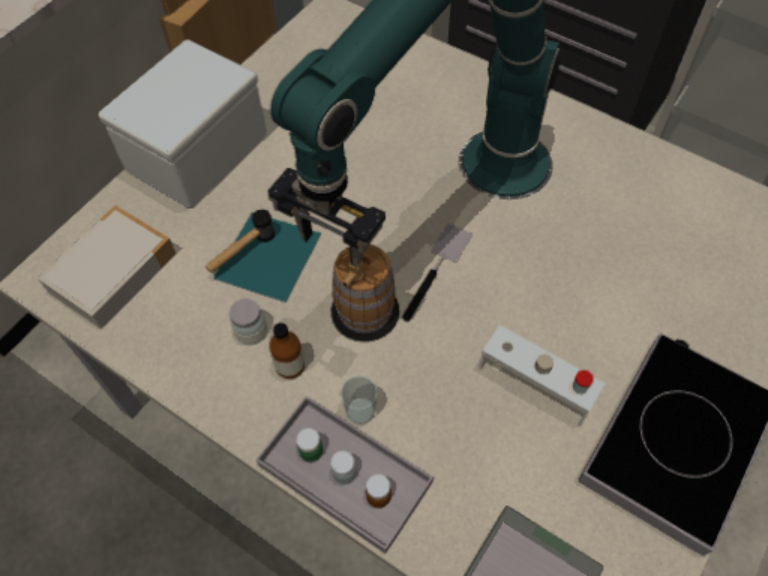

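The tap stands upright, about 4.3 mm proud (end at 0.2318, head at 0.1695), with the spout toward +x at (391,240) in the wrist view. The mallet head is at (65,100). Going there.

```bash
python3 - <<'E'
from h import *
env.reach([.54,-.33,.28],ori(-.1)); env.pause(.1)
s,im,d=snap('wrist','w7')
for n in ['mallet','mat']:
    print(n,[(np.round(x['at'],4),round(x['score'],2)) for x in tip_of('wrist',n)[:1]])
W=cloud('wrist',d,s); r=np.hypot(W[...,0]-.503,W[...,1]+.351)
P=W[(r<.04)&(W[...,2]>.070)&(W[...,2]<.085)]; print('top',len(P),P.mean(0),np.median(P[:,2]),P.min(0),P.max(0))
H=W[(r>.04)&(r<.19)&(W[...,2]>.03)&(W[...,2]<.065)&(W[...,0]>.53)&(W[...,1]<-.3)]; 
print(len(H)); f=np.polyfit(H[:,0],H[:,1],1); print('handle',f,np.polyval(f,.503),H.min(0),H.max(0))
print(env.sense()['t'])
E
```

```text
mallet [(array([ 0.5037, -0.3516,  0.008 ]), 0.87)]
mat [(array([ 0.5484, -0.3126,  0.0017]), 0.68)]
top 961 [ 0.50566389 -0.35427957  0.07383728] 0.07385985706955261 [ 0.48431812 -0.3759987   0.07046768] [ 0.52773374 -0.33308419  0.07666026]
1280
handle [-0.15629556 -0.27558735] -0.35420401161887943 [ 0.53918312 -0.38968323  0.03636121] [ 0.66812838 -0.35150776  0.05133388]
24.0583
```

View pics/w7.png

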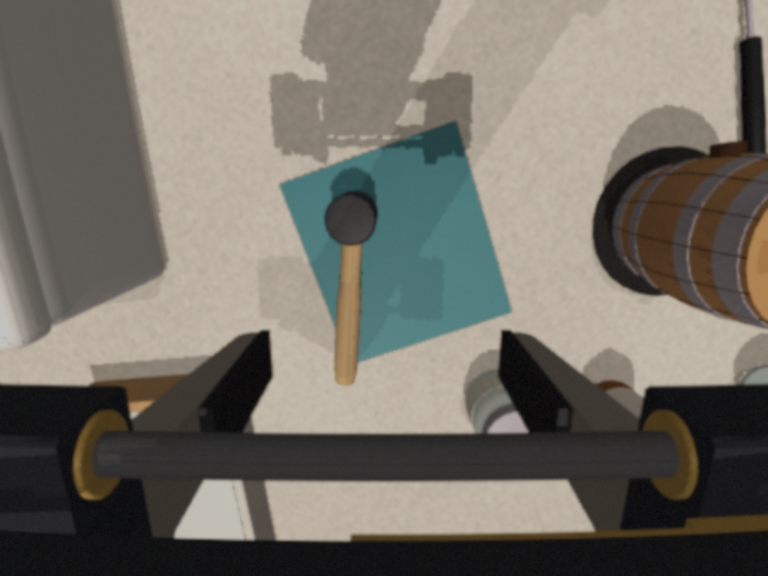

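The mallet is at (0.5058, -0.3543) with yaw -0.155. That matches its head at (350,218) and the handle running down the picture. Grasping it and moving over the tap.

```bash
python3 - <<'E'
from h import *
R=ori(-.155); m=[.5058,-.3543]
env.reach([*m,.13],R)
env.movel([*m,.024],R,rate=.12)
print(env.sense()['ee_pos'])
effector.grasp(60); env.pause(.1); s=env.sense(); print(s['t'],s['gripper_width'],s['wrist_force'],s['ee_pos'])
env.movel([*m,.33],rate=.2)
s=env.sense(); print(s['t'],s['gripper_width'],s['wrist_force'])
env.reach([.5665,-.0440,.32],R)
env.movel([.5665,-.0440,.263],R,rate=.1); env.pause(.2)
s=env.sense(); print(s['t'],s['gripper_width'],s['wrist_force'],s['ee_pos'],s['joint_positions'].round(2))
snap('wrist','w8'); snap('scene','s8')
E
python3 -c "
import cv2,numpy as np
a=cv2.imread('pics/s8.png');b=cv2.imread('pics/w8.png')
cv2.imwrite('pics/c8.png',np.hstack([cv2.resize(a[150:370,260:460],(400,440)),cv2.resize(b,(400,440))]))"
```

```text
[ 0.50638837 -0.35476032  0.02480165]
26.6583 0.04277614715698527 [ 0.24487918  0.9670049  -0.44219478] [ 0.50583643 -0.3541849   0.02402755]
28.3417 0.04282875860814482 [ 0.5689458   0.24780427 -2.50044711]
30.4667 0.04257969944426514 [-0.18886077 -0.4767538  -3.04641006] [ 0.56692016 -0.04402774  0.26375248] [-0.33  0.29  0.43  1.78 -0.13  1.1   1.56]
```

View pics/c8.png

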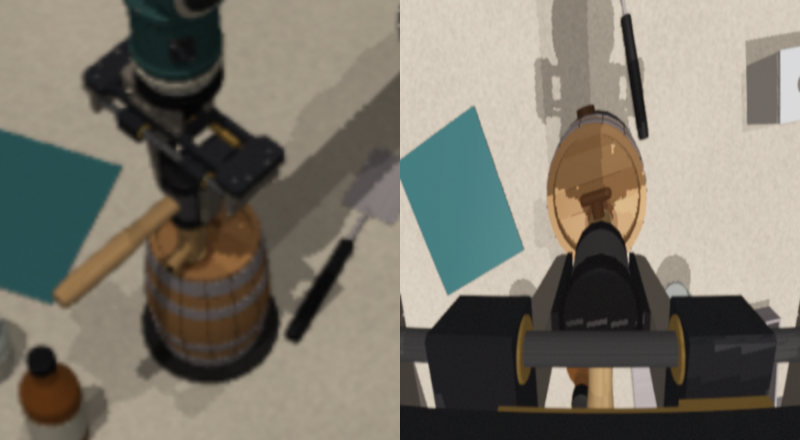

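The mallet is held square above the tap and the handle is clear of everything. Pressing down gently in small steps, stopping on force.

```bash
cat > push.py <<'E'
from h import *
R=ori(-.155); x,y=.5665,-.0440
def meas():
    fs=[]
    for _ in range(3): fs.append(env.sense()['wrist_force']); env.pause(.02)
    return np.mean(fs,0)
f0=meas(); z=.263; hist=[]
env.movel([x,y,.256],R,rate=.04); z=.256
while z>.236:
    f=meas()-f0; s=env.sense(); F=f[2]; zc=s['ee_pos'][2]
    print(round(s['t'],2),round(z,4),np.round(s['ee_pos'],4),f.round(1),'face-est tap z',round(zc-.021+F*.0002-.228,4),round(s['gripper_width'],4))
    if F>26: break
    if F>30 : break
    z-=.001 if F<14 else .0006
    env.movel([x,y,z],R,rate=.02)
E
python3 push.py
```

```text
30.99 0.256 [ 0.5664 -0.044   0.2557] [-0.   0.1  0.7] face-est tap z 0.0069 0.0428
31.29 0.255 [ 0.5665 -0.044   0.255 ] [-0.2  0.5  0. ] face-est tap z 0.006 0.0425
31.59 0.254 [ 0.5665 -0.044   0.254 ] [-0.4  0.2 -0. ] face-est tap z 0.005 0.0429
31.89 0.253 [ 0.5667 -0.0441  0.2534] [-0.   0.1  3.2] face-est tap z 0.005 0.0431
32.19 0.252 [ 0.5669 -0.0441  0.2526] [-0.2  0.2  6.5] face-est tap z 0.0049 0.0428
32.49 0.251 [ 0.5671 -0.0442  0.2518] [-0.8 -0.1  8.7] face-est tap z 0.0045 0.043
32.79 0.25 [ 0.5673 -0.0442  0.2511] [-1.   0.1 10.3] face-est tap z 0.0042 0.0428
33.09 0.249 [ 0.5675 -0.0443  0.2505] [-0.8 -0.1 11.8] face-est tap z 0.0039 0.0427
33.39 0.248 [ 0.5678 -0.0443  0.2499] [-0.8 -0.5 14.1] face-est tap z 0.0037 0.043
33.69 0.2474 [ 0.5679 -0.0443  0.2495] [-1.5 -0.4 14.9] face-est tap z 0.0035 0.0426
33.99 0.2468 [ 0.568  -0.0443  0.2491] [-2.   0.2 15.7] face-est tap z 0.0032 0.0433
34.29 0.2462 [ 0.5681 -0.0443  0.2487] [-1.1  0.3 16.3] face-est tap z 0.003 0.0429
34.59 0.2456 [ 0.5683 -0.0443  0.2485] [-1.7  0.2 19. ] face-est tap z 0.0033 0.0429
34.89 0.245 [ 0.5685 -0.0443  0.2481] [-1.8 -0.  19. ] face-est tap z 0.0029 0.0428
35.19 0.2444 [ 0.5686 -0.0443  0.2476] [-1.8 -0.  19.6] face-est tap z 0.0025 0.0428
35.49 0.2438 [ 0.5687 -0.0444  0.2472] [-2.5 -0.4 20. ] face-est tap z 0.0022 0.043
35.79 0.2432 [ 0.5688 -0.0444  0.2468] [-2.4 -0.4 21. ] face-est tap z 0.002 0.0428
36.09 0.2426 [ 0.569  -0.0443  0.2466] [-2.7  0.4 23.5] face-est tap z 0.0023 0.0432
36.39 0.242 [ 0.5691 -0.0444  0.2462] [-2.8  0.4 24.4] face-est tap z 0.002 0.0432
36.69 0.2414 [ 0.5693 -0.0444  0.246 ] [-3.   0.2 25.6] face-est tap z 0.0021 0.0431
36.99 0.2408 [ 0.5694 -0.0444  0.2456] [-3.1  0.3 27.3] face-est tap z 0.0021 0.0426
```

No hard stop yet, because the last slope equals the rubber's own stiffness. I'll take out the x drift and press on, up to about 32 N.

```bash
cat > push2.py <<'E'
from h import *
R=ori(-.155); x,y=.5665,-.0440
f0=np.array([-.2,-.5,-3.0])
def meas():
    fs=[]
    for _ in range(3): fs.append(env.sense()['wrist_force']); env.pause(.02)
    return np.mean(fs,0)
z=.2408
for i in range(16):
    f=meas()-f0; s=env.sense(); F=f[2]; zc=s['ee_pos'][2]
    print(round(s['t'],2),round(x,4),round(z,4),np.round(s['ee_pos'],4),f.round(1),round(zc-.021+F*.0002-.228,4))
    if F>32: break
    x-=.0005 if f[0]<-1 and x>.5640 else 0
    z-=.0005
    env.movel([x,y,z],R,rate=.02)
E
python3 push2.py
```

```text
37.04 0.5665 0.2408 [ 0.5694 -0.0444  0.2456] [-2.7  0.4 27.9] 0.0022
37.34 0.566 0.2403 [ 0.5693 -0.0444  0.2455] [-2.5  0.3 28.4] 0.0022
37.64 0.5655 0.2398 [ 0.5691 -0.0444  0.2452] [-2.   0.7 29.8] 0.0021
37.94 0.565 0.2393 [ 0.5689 -0.0444  0.2449] [-2.4  0.4 29.5] 0.0018
38.24 0.5645 0.2388 [ 0.5686 -0.0443  0.2447] [-2.4  0.6 30.5] 0.0018
38.54 0.564 0.2383 [ 0.5685 -0.0444  0.2446] [-1.8  0.5 32.4] 0.002
```

```bash
cat > look.py <<'E'
from h import *
import sys
env.movel([.5665,-.044,.30],ori(-.155),rate=.12)
env.movel([.655,-.044,.36],ori(-.155),rate=.25); env.pause(.15)
s,im,d=snap('wrist',sys.argv[1])
print([(n,[np.round(x['at'],4) for x in tip_of('wrist',n)[:1]]) for n in ['tap','tap_end','tap_spout']])
W=cloud('wrist',d,s); r=np.hypot(W[...,0]-.5665,W[...,1]+.0433)
P=W[(r<.009)&(W[...,2]>.222)&(W[...,2]<.245)]; print('end',len(P),P.mean(0),np.median(P[:,2]))
h=W[(np.hypot(W[...,0]-.545,W[...,1]+.045)<.043)&(abs(W[...,2]-.17)<.004)]; print('head',np.median(h[:,2]))
rim=W[(np.hypot(W[...,0]-.545,W[...,1]+.045)<.058)&(abs(W[...,2]-.18)<.004)]; print('rim',np.median(rim[:,2]))
c=np.linalg.lstsq(np.c_[P[:,:2]-[.5665,-.044],np.ones(len(P))],P[:,2],rcond=None)[0]; print('tilt',c)
print(env.sense()['t'])
E
python3 look.py w9
```

```text
[('tap', [array([ 0.5675, -0.0416,  0.1724])]), ('tap_end', [array([ 0.5675, -0.0413,  0.2294])]), ('tap_spout', [array([ 0.6075, -0.0373,  0.1928])])]
end 290 [ 0.56637818 -0.04328531  0.22782171] 0.22781619460965385
head 0.16956276487951458
rim 0.1795165860736172
tilt [-0.0276766   0.00064523  0.22781787]
40.1333
```

View pics/w9.png

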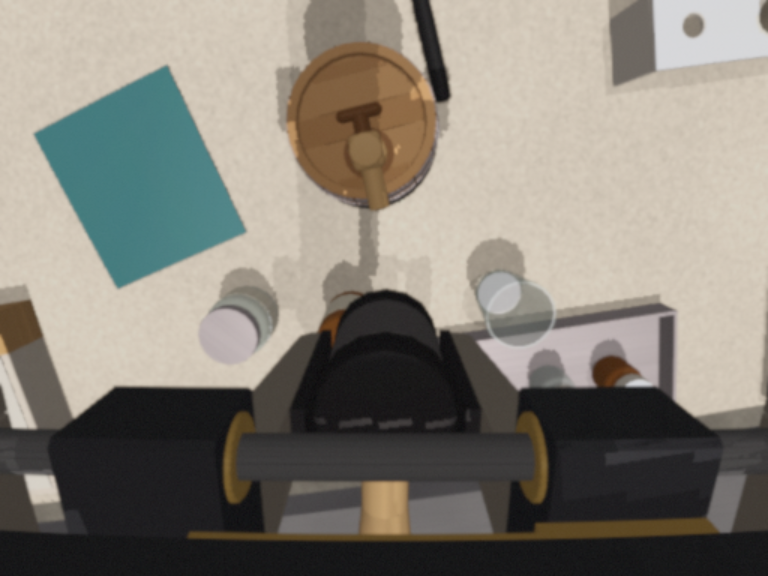

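The end sits 58.25 mm above the head, so it's about 0.25 mm proud: home. The apparent 0.028 rad tilt could be a camera effect, so I'll compare it with the head's plane and the earlier picture.

```bash
python3 - <<'E'
from h import *
for f in('w6','w9'):
    z=np.load(f'pics/{f}.npz'); W=cloud('wrist',z['d'],{'tcp_rot':z['R'],'ee_pos':z['p']})
    r=np.hypot(W[...,0]-.5665,W[...,1]+.0438); rc=np.hypot(W[...,0]-.545,W[...,1]+.045)
    for nm,P in(('end',W[(r<.009)&(W[...,2]>.222)&(W[...,2]<.245)]),('head',W[(rc<.04)&(r>.035)&(abs(W[...,2]-.1695)<.003)]),('table',W[(rc<.3)&(abs(W[...,2])<.006)]) ):
        c=np.linalg.lstsq(np.c_[P[:,:2]-P[:,:2].mean(0),np.ones(len(P))],P[:,2],rcond=None)[0]; print(f,nm,len(P),c.round(4))
E
```

```text
w6 end 319 [-0.0147  0.0145  0.2319]
w6 head 1992 [ 0.0039 -0.0012  0.1695]
w6 table 66099 [ 0.0002 -0.0037 -0.    ]
w9 end 285 [-0.0296 -0.001   0.2278]
w9 head 1827 [-0.0018 -0.0011  0.1695]
w9 table 57181 [ 0.0003 -0.0036 -0.    ]
```

The fit noise is of that order and the value is well inside the 0.06 limit. Returning the mallet to the mat.

```bash
python3 - <<'E'
from h import *
R=ori(-.155); m=[.514,-.346]
env.movel([.62,-.15,.34],R,rate=.3) if False else None
env.reach([*m,.25],R)
env.movel([*m,.04],R,rate=.15); env.pause(.15)
f0=env.sense()['wrist_force'][2]; z=.028
env.movel([*m,z],R,rate=.05)
while z>.0215:
    s=env.sense(); print(round(s['t'],2),round(z,4),(s['wrist_force'][2]-f0).round(2),s['ee_pos'][2].round(4))
    if s['wrist_force'][2]-f0>2.5: break
    z-=.001; env.movel([*m,z],R,rate=.02)
effector.release(); env.pause(.2)
env.movel([*m,.16],R,rate=.15)
env.reach([.53,-.30,.32],R); env.pause(.15)
s,im,d=snap('wrist','w10'); snap('top','t10'); snap('scene','s10')
print([(n,[np.round(x['at'],4) for x in tip_of('wrist',n)[:1]]) for n in ['mallet','mat']])
W=cloud('wrist',d,s); r=np.hypot(W[...,0]-m[0],W[...,1]-m[1])
P=W[(r<.04)&(W[...,2]>.068)&(W[...,2]<.085)]; print('top',len(P),P.mean(0)); print(env.sense()['t'],env.sense()['wrist_force'])
E
```

```text
43.54 0.028 -0.86 0.0274
43.79 0.027 -0.67 0.0271
44.04 0.026 -0.67 0.026
44.29 0.025 0.24 0.0249
44.54 0.024 2.27 0.0242
44.79 0.023 6.14 0.0234
[('mallet', [array([ 0.5156, -0.3472,  0.0024])]), ('mat', [array([ 0.5474, -0.3135, -0.0012])])]
top 775 [ 0.5133976  -0.34601449  0.07377618]
48.0083 [0.54346865 0.3982057  0.01386781]
```

View pics/w10.png

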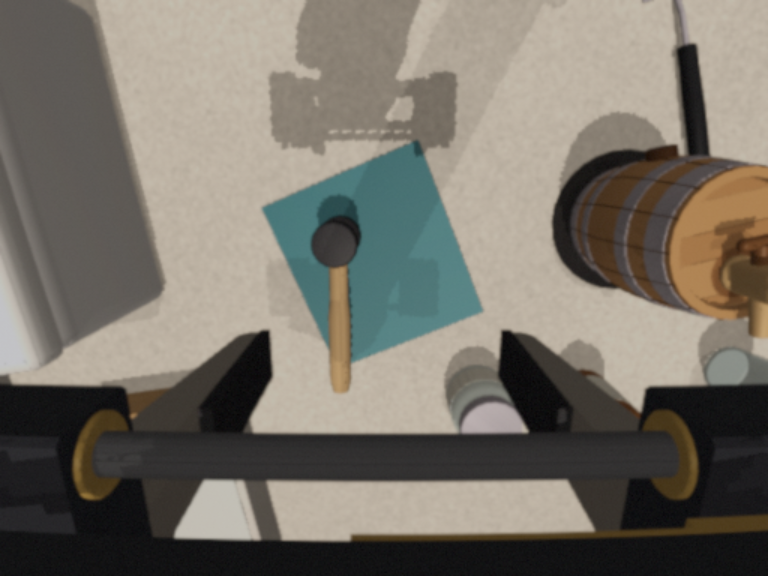

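View pics/s10.png

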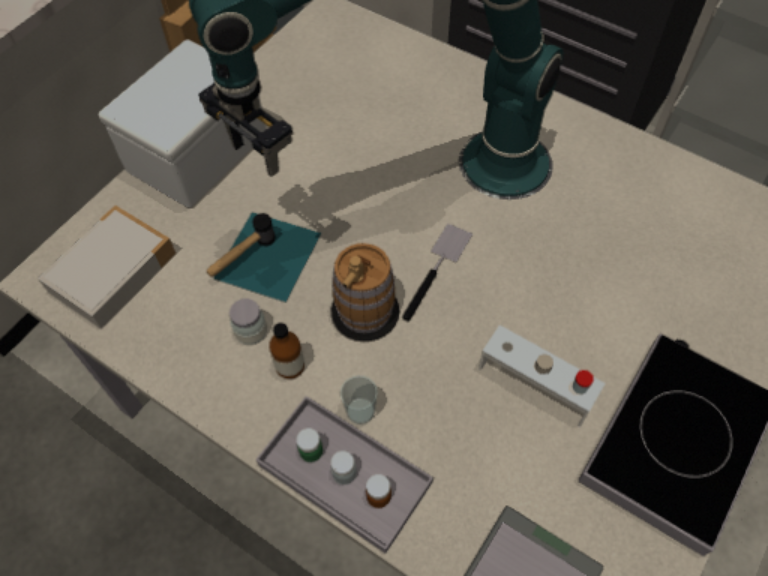

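The mallet stands on the mat, with its head at (335,243) on the mat's surface, and the bystanders are unmoved. There's time for one more unobstructed look at the tap before handing in.

```bash
python3 - <<'E'
from h import *
env.reach([.635,-.045,.34],ori(0.)); env.pause(.2)
E_,C=[],[]
for i in range(5):
    s,im,d=snap('wrist','w11'); W=cloud('wrist',d,s)
    r=np.hypot(W[...,0]-.5665,W[...,1]+.0438); rc=np.hypot(W[...,0]-.545,W[...,1]+.045)
    P=W[(r<.0095)&(W[...,2]>.222)&(W[...,2]<.245)]; h=np.median(W[(rc<.04)&(r>.03)&(abs(W[...,2]-.17)<.004)][:,2])
    c=np.linalg.lstsq(np.c_[P[:,:2]-P[:,:2].mean(0),np.ones(len(P))],P[:,2],rcond=None)[0]
    print('proud',round(c[2]-h-.058,4),'tilt',c[:2].round(3))
T=W[(r<.016)&(W[...,2]>.222)&(W[...,2]<.24)]; print('end centre',(T.min(0)+T.max(0))/2)
S=W[(r>.02)&(r<.05)&(W[...,2]>.19)&(W[...,2]<.21)&(W[...,0]>.58)]; print('spout',S.mean(0),S.max(0)[0],env.sense()['t'])
E
```

```text
proud 0.0001 tilt [-0.003  0.012]
proud 0.0002 tilt [0.015 0.007]
proud 0.0001 tilt [-0.005 -0.004]
proud 0.0001 tilt [-0.005 -0.008]
proud 0.0 tilt [ 0.003 -0.007]
end centre [ 0.56743586 -0.04469163  0.22734169]
spout [ 0.59683594 -0.0424607   0.19907183] 0.6081097918547006 49.5333
```

View pics/w11.png

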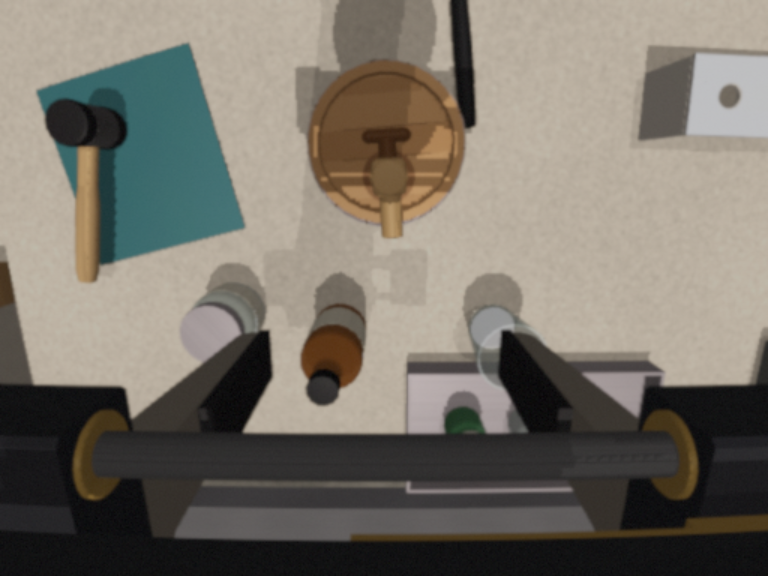

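The tap is home (0.1 mm proud), upright, and its spout points over the near rim at (391,230). Handing in.

```bash
python3 -c "
from h import *
print(workorder.finish_job())"
```

```text
the job is handed in; nothing more can be done
None
```

I fitted the tap to the cask, drove it home with the mallet, put the mallet back on the mat and handed the job in. The clock read about 49.5 s of the 72 s; the hand-in reports no verdict.

- **Setting the tap:** I took it from the rack and set it in the hole with about 5–6 N. I let go with the collar about 4.3 mm above the head.
- **Driving it home:** I used a gradual mallet push, not blows. The highest force I read was about 32 N, against the 40 N limit.
- **Last checks:** The collar stood about 0.1 mm above the head, and the tilt was 0.016 rad or less. The tap's axis was within about 1 mm of the hole, with the spout pointing over the nearest rim. The mallet stood upright on the mat, the other objects looked unmoved in the pictures, and the arm was clear of everything.

**Readings that disagreed:**
- **Collar height while pushing:** The estimate from the arm's position suggested the collar was still about 2 mm above the head. The arm had also drifted about 3 mm sideways in x under load. The depth images showed the collar flush, both right after the push and at the end.
- **Tilt:** One look showed 0.028 rad. Five later looks did not repeat it, so I take it as noise.

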